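# Set the annealer dial and start it

### The arm

A 6-joint arm with a two-finger parallel gripper is mounted at the origin on the work surface. World frame = base frame: x ahead of the robot, y to its left, z up, the work surface at z = 0. Lengths are in m, angles in rad, forces in N, time in s.
With the tool pointing down it reaches from about 0.35 to 0.975 m from the base axis. Payload 17.4 kg.
Tool frame: the origin (TCP) lies at the very end of the fingers, on their centre line; the grasp point (between the pads) lies 19 mm behind it; z points along the fingers, x is the direction in which the jaws open and shut, and the axes are right-handed (so a half turn about z gives the same grasp; the last joint's range is limited). The gripper opens to 85 mm and grips with 20 to 120 N. Pads are 22 mm wide; open, the fingers measure 114 mm over their backs; the gripper's body (76 mm by 85 mm) begins 54 mm behind the grasp point. The pads swing forward as they close: fully open they stand 13 mm farther back than shut.
Start: joints at [1.17, 0.116, 1.442, -0, 1.584, -0.038], TCP at [0.24, 0.631, 0.231] pointing down, gripper open.
Joint ranges: [-2.83, 2.83], [-0.83, 2.19], [0.07, 2.5], [-1.14, 4.28], [0.01, 3], [-2.97, 2.97]. Speed limits (rad/s): [1.89, 1.89, 2.22, 3.14, 3.14, 3.14].

### API

Orientations are given as a unit quaternion [w, x, y, z].
In Python, from rig import bot gives the robot as it stands.
- The arm moves only by the tool apply_moves, never from a script. Its argument "plan" is a list of rows, each an object of numbers: "x", "y", "z": the shift along the tool's x, y, z in mm; "rx", "ry", "rz": the turn, a rotation vector about the tool's x, y, z in rad; "gripper": the closure in counts, from 0 (fully open) to 255 (shut). A call has exactly 8 rows; each row is the pose to reach, as a shift and turn from the pose measured when the call began, along the tool's axes at that moment; what a row does not reach only later rows make up. A row lasts 1/10 s, in which the tool goes at most 50 mm and 8.59 degrees, less where a joint would pass 70% of its speed; a pose out of reach is approached as far as the arm can. A call with a gripper value outside its range is refused whole. The fingers move at their own pace and stop on an object; "newtons" is the grip in N (left out, the last holds). Time passes only in rows, so rows that repeat a pose let the fingers close, or fill a call up. It gives the time, the measured TCP pose, the force and the opening at its end, in the units of the state.
- bot.read_state(): the state, without advancing time (a new reading comes with each control period).
- bot.snapshot(name): name is "side" or "top" or "wrist"; returns the picture (384x512x3 uint8, red, green, blue); there is no depth.
- bot.calibration(name): a dict with "mtx" (3x3 intrinsics, pixels), "eye" and "orientation" of the camera in the world. Camera axes: x right, y down, z forward; pixel columns grow to the right and rows downward; lengths in m; the calibration is good to about 2 mm. A picture is of the moment at which its call begins: read the wrist's pose just before it. calibration takes no time and is no camera call; for the wrist camera it gives the pose at the moment of the call.
- bot.sign_off(): hands the job in, once; it reports no verdict.
The state is a dict: "clock": time; "joints": joint angles; "qd": joint speeds; "joint_efforts": joint torques, N m; "tool_pos": TCP position; "tool_rot": TCP orientation; "force": force on the tool from outside, world axes, zero at the start; "moment": the same for the moment, N m; "finger_gap": finger opening in m.
Only numpy, scipy, OpenCV 4.12 (cv2) and the standard library are available. Lean on these libraries where they do the work, as an engineer would, in place of code of your own. Each camera call takes 0.05 s, during which the arm holds its last target. There are 200 camera calls.

### The job

Set the annealer: with a fingertip in its notch, push the blue dial round until its white index mark lines up with the orange line on the scale, then press the green start button fully down and let it come back up. Leave the dial on the orange line, and leave everything else on the bench where it stands.

Things in the scene. Friction and masses are not known exactly. Their poses are not given: they have to be found in the camera images.
- dial (a joint): Angle of the blue dial in rad about its vertical axis; grows CLOCKWISE seen from above. Stops at -0.1 and 4.5. It starts between 0 and 0.8 and must be turned clockwise (by 0.7 to 3.6 rad) to reach the orange line. It turns both ways, stays where it is left, and needs about 0.15 N m (about 3 N at the notch); no spring, no detents.
- dial_axis (a point): Point on the dial's vertical axis, 62 mm above the bench, on top of the dial's thin black flange (150 mm across). Above the flange the blue dial is a lobed grip, top 90 mm above the bench, 140 mm across (too wide to grip): a hub of radius 40 mm and eight round lobes of radius 16 mm centred 54 mm from the axis.
- dial_base: Fixed grey round housing under the dial, 216 mm across, 55 mm high; origin at the centre of its underside. On it lies a fixed white scale ring, 202 mm across, top 58 mm above the bench, with black lines every 15 degrees and one orange line.
- index (a point): Outer end of the dial's white index mark, on the edge of the flange, 75 mm from the axis; turns with the dial.
- target_line (a point): Inner end of the orange line on the white scale ring, 75 mm from the axis, same height as index. Fixed during a run; when the marks line up the two points coincide.
- notch (a point): Floor of the finger notch (62 mm above the bench), 60 mm from the axis, exactly opposite the index; turns with the dial. Here two lobes are missing: open outward and upward, 28 mm deep, bounded by the hub and by a round lobe each side, centred 54 degrees either way from the notch centre (about 65 mm free between them). Push either lobe to turn the dial.
- start_top (a point): Centre of the top of the green start button (40 mm across) on a yellow housing; pressed straight down, spring return.
- start (a joint): Travel of the start button in m: 0 up, 0.006 fully down (about 5 N); it counts as pressed beyond 0.004.
- paperweight: Bystander, loose: green glass paperweight, 56 mm wide, 48 mm high; origin at the centre of its underside.
- mould: Bystander, loose: brass ring mould, 48 mm across, 30 mm high, beside the button; origin at the centre of its underside.
- frit: Bystander, loose: amber jar with blue cap, 60 mm across, 85 mm high; origin at the centre of its underside.
- tumbler: Bystander, loose: clear glass tumbler, 72 mm across, 95 mm high; origin at the centre of its underside.
- wood_block: Bystander, loose: wooden ladle-shaped block, 84 mm cup, 55 mm high, with a 115 mm side handle; origin at the centre of its underside.
- jacks: Bystander, loose: dark steel glassmaker's jacks lying flat, 280 mm long, 12 mm thick; origin at the centre of its underside.
- paddle: Bystander, loose: dark steel paddle with wooden handle lying flat, 240 mm long, 70 mm wide, 20 mm high; origin at the centre of its underside.
- cork: Bystander, loose: cork plug, 44 mm across, 35 mm high; origin at the centre of its underside.

How it is judged:
On the way, in this order (a step that is already met when the one before it is completed fails the run):
1. the index mark stands on the orange line (horizontal distance between index and target_line below 0.005 m), for 0.3 s.
2. then the start button is pressed down (value of joint start above 0.004 m), for 0.05 s.
At the end, for the whole second after the job is handed in: The index mark's end is within 5 mm (about 4 degrees) of the orange line's inner end, the dial is at rest, and the start button, pressed after the dial was set, is back up (horizontal distance between index and target_line below 0.005 m and velocity of joint dial between -0.02 and 0.02 rad/s and value of joint start below 0.0015 m); the robot touches nothing.
It fails at once if another thing on the bench is lifted, carried or shifted by more than 15 mm (distance of any of paperweight, mould, frit, tumbler, wood_block, jacks, paddle, cork from where it was at the start of the episode above 0.015 m).
It also fails if it takes over 64 s, if anything falls off the work surface, if the arm or the gripper's body presses on something with over 40 N, if the wrist force passes 120 N, or if a joint passes its speed limit or range.

## Working session

There is one attempt and no reset: what is moved stays moved. The work goes in short steps, Python scripts to look and compute and a tool call to move; the robot and the scene stay as the last step left them, time stands still between calls to the robot, and variables do not carry over. Pictures are saved under pics/ and viewed, about 8 in all and at most 12, crops included, and the job is handed in when it is done.

Besides the shell and the picture viewer there is one more tool, called after "Call:" as a command line: name --argument value ..., lists and objects as JSON in quotes. apply_moves: Moves the arm, as the interface text tells. Its arguments: {"type":"object","properties":{"plan":{"type":"array","items":{"type":"object","properties":{"x":{"type":"number"},"y":{"type":"number"},"z":{"type":"number"},"rx":{"type":"number"},"ry":{"type":"number"},"rz":{"type":"number"},"gripper":{"type":"number"}}}},"newtons":{"type":"number"}},"required":["plan"]}

```bash
mkdir -p pics; cat > h.py <<'E'
import numpy as np, cv2
from rig import bot
from scipy.spatial.transform import Rotation as R
def rot(q): return R.from_quat([q[1],q[2],q[3],q[0]]).as_matrix()
def orient(c):
    o=np.array(c["orientation"]); return o if o.shape==(3,3) else rot(o)
def save(n,im): cv2.imwrite("pics/"+n,im[...,::-1])
def ray(c,uv,z):
    M=np.array(c["mtx"]); d=orient(c)@np.linalg.inv(M)@np.array([uv[0],uv[1],1.]); e=np.array(c["eye"])
    return e+d*(z-e[2])/d[2]
def proj(c,p):
    q=np.array(c["mtx"])@(orient(c).T@(np.array(p)-np.array(c["eye"]))); return q[:2]/q[2]
E
python3 - <<'E'
from h import *
s=bot.read_state(); print(s)
for n in("top","side"):
    c=bot.calibration(n); print(n,c["eye"],c["orientation"],c["mtx"]); im=bot.snapshot(n); np.save(f"{n}0.npy",im); save(f"{n}0.png",cv2.resize(im,(800,600),interpolation=cv2.INTER_CUBIC) if n=="top" else im)
E
```

```text
{'clock': 0.0, 'joints': array([ 1.17022455e+00,  1.16534660e-01,  1.44229805e+00, -1.49628610e-05,
        1.58399584e+00, -3.77748267e-02]), 'qd': array([ 0.00127229, -0.00126826,  0.00081494, -0.00113404, -0.00051114,
        0.00041668]), 'joint_efforts': array([-6.87384600e-04, -7.31982636e+01, -6.32486343e+01, -1.92702287e-04,
        6.28702066e-03, -2.66216387e-05]), 'tool_pos': array([0.23947075, 0.63088261, 0.23050899]), 'tool_rot': array([ 3.37812272e-04,  8.23070523e-01,  5.67938846e-01, -5.17494351e-04]), 'force': array([-0.28335816, -0.05777377, -0.08558695]), 'moment': array([-0.01989453,  0.03092693,  0.0424605 ]), 'finger_gap': 0.08558666545549957}
top [ 0.47160535 -0.02562474  1.1080743 ] [-0.02216429  0.71620319 -0.69736233  0.0157326 ] [[380.77327725   0.         257.47666245]
 [  0.         380.77327725 187.67345234]
 [  0.           0.           1.        ]]
side [ 0.22701976 -0.82671772  0.56790309] [-0.49285445  0.84953237 -0.1643576   0.09151952] [[367.93251855   0.         258.11499843]
 [  0.         367.93251855 191.06016182]
 [  0.           0.           1.        ]]
```

View pics/top0.png

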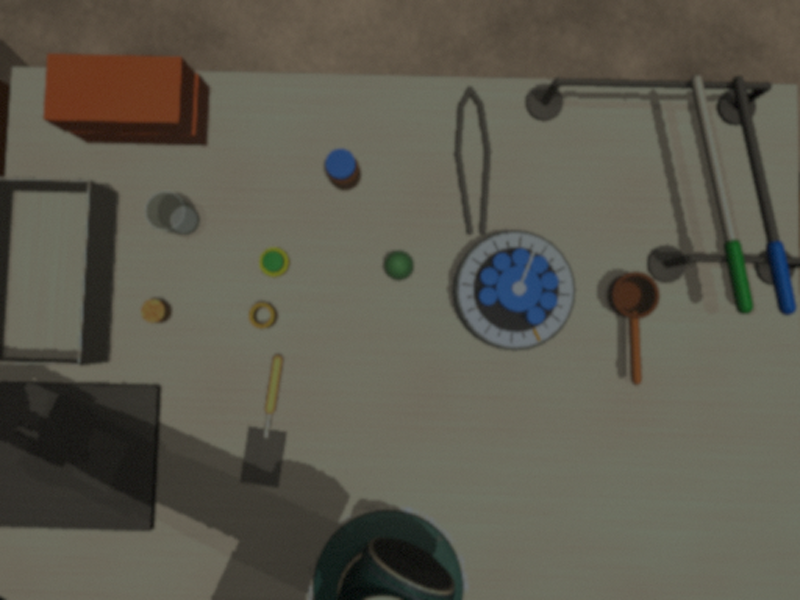

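View pics/side0.png

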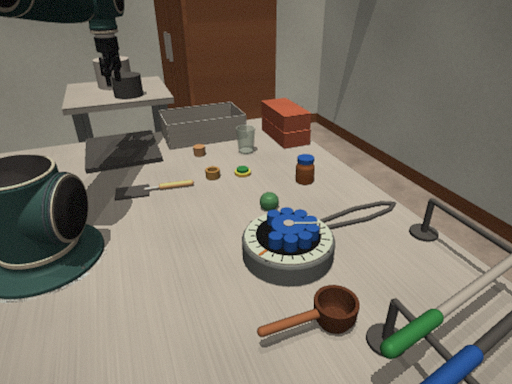

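The top view (800×600 scale) shows:
- dial hub near (519,289), index end near (533,250), notch at the lower left
- orange line near (537,335)
- green button at (274,262), mould at (263,315), paperweight at (398,264)

The dial must turn about 2.3 rad clockwise. The notch sweeps past the left side, which is clear at finger height.

```bash
cat >> h.py <<'E'
def blobs(m):
    n,l,st,ce=cv2.connectedComponentsWithStats(m.astype(np.uint8)); return sorted([(int(st[i,4]),ce[i]) for i in range(1,n)],key=lambda t:-t[0])
def dial(im,c,cen):
    """angles (clockwise from above, deg from +x) of index and orange about given centre"""
    hsv=cv2.cvtColor(im,cv2.COLOR_RGB2HSV).astype(int); H,S,V=hsv[...,0],hsv[...,1],hsv[...,2]
    uu,vv=np.meshgrid(np.arange(512),np.arange(384)); e=np.array(c["eye"])
    D=(np.stack([uu,vv,np.ones_like(uu)],-1)@np.linalg.inv(c["mtx"]).T)@orient(c).T
    def at(z):
        P=e[:2]+D[...,:2]*((z-e[2])/D[...,2])[...,None]-np.array(cen)[:2]; return np.hypot(P[...,0],P[...,1]),P
    out={}
    r,P=at(.058); m=(r>.075)&(r<.1)&(H>5)&(H<22)&(S>110); 
    out["orange"]=(m.sum(),np.degrees(np.arctan2(-P[m][:,1].mean(),P[m][:,0].mean())))
    r,P=at(.09); m=(r>.02)&(r<.064)&(S<70)&(V>110)
    out["index_top"]=(m.sum(),np.degrees(np.arctan2(-P[m][:,1].mean(),P[m][:,0].mean())))
    return out
E
python3 - <<'E'
from h import *
im=np.load("top0.npy"); c=bot.calibration("top")
hsv=cv2.cvtColor(im,cv2.COLOR_RGB2HSV).astype(int); H,S,V=hsv[...,0],hsv[...,1],hsv[...,2]
g=blobs((H>45)&(H<75)&(S>150)&(V>60))
for a,p in g[:5]: print("green",a,p,ray(c,p,.04))
# housing circle: white ring
for nm,p,z in (("hub",(519*.64,289*.64),.09),("index",(533*.64,250*.64),.062),("orange",(536*.64,331*.64),.058),("pw",(398*.64,264*.64),.03),("mould",(263*.64,315*.64),.02)): print(nm,ray(c,p,z))
ring=((S<60)&(V>115)).astype(np.uint8); ring[:, :280]=0; ring[:140]=0; ring[235:]=0; ring[:,380:]=0
pts=cv2.findNonZero(ring); hull=cv2.convexHull(pts); (x,y),r=cv2.minEnclosingCircle(pts); el=cv2.fitEllipse(hull); print("ring",x,y,r,el,ray(c,el[0],.058))
big=cv2.resize(im[135:235,280:380],(700,700),interpolation=cv2.INTER_CUBIC)[:600]; save("dz.png",cv2.convertScaleAbs(big,alpha=1.7))
E
```

```text
green 268 [473.60447761 176.25746269] [ 0.5767753  -0.61931758  0.04      ]
green 2 [172.5 161. ] [0.59786898 0.22688394 0.04      ]
green 1 [168. 166.] [0.58335891 0.23905752 0.04      ]
green 1 [168. 168.] [0.57769217 0.23883344 0.04      ]
green 1 [169. 170.] [0.57210225 0.23578305 0.04      ]
hub [ 0.53864321 -0.2150934   0.09      ]
index [ 0.61007185 -0.24383036  0.062     ]
orange [ 0.46756184 -0.25209143  0.058     ]
pw [ 0.58236779 -0.00577067  0.03      ]
mould [0.48320681 0.23905246 0.02      ]
ring 329.6849365234375 185.48629760742188 35.01057052612305 ((329.52215576171875, 185.57191467285156), (68.98133850097656, 69.79144287109375), 115.25814056396484) [ 0.53886803 -0.2138148   0.058     ]
```

View pics/dz.png

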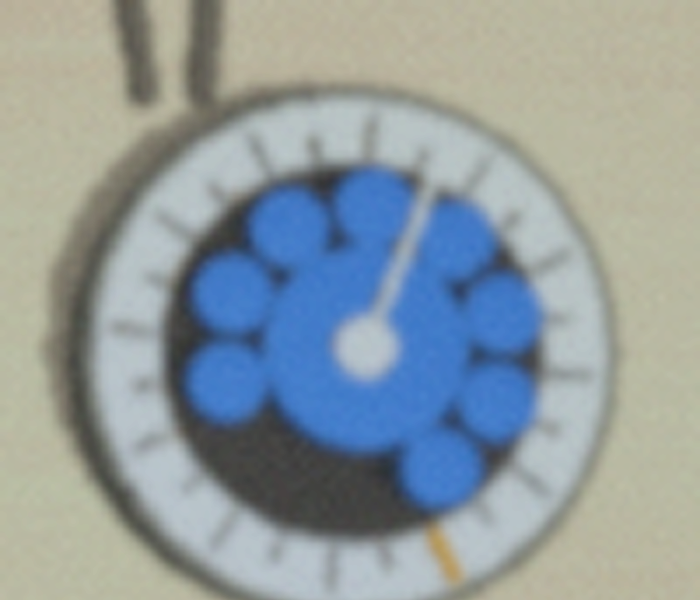

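Call:
apply_moves --plan '[{"x": -683, "y": 523, "z": 60, "rz": 1.58, "gripper": 255}, {"x": -683, "y": 523, "z": 60, "rz": 1.58, "gripper": 255}, {"x": -683, "y": 523, "z": 60, "rz": 1.58, "gripper": 255}, {"x": -683, "y": 523, "z": 60, "rz": 1.58, "gripper": 255}, {"x": -683, "y": 523, "z": 60, "rz": 1.58, "gripper": 255}, {"x": -683, "y": 523, "z": 60, "rz": 1.58, "gripper": 255}, {"x": -683, "y": 523, "z": 60, "rz": 1.58, "gripper": 255}, {"x": -683, "y": 523, "z": 60, "rz": 1.58, "gripper": 255}]'

```text
invalid input
```

```bash
cat >> h.py <<'E'
AX=np.array([.5388,-.2143])
def go(pts):
    """pts: list of (x,y,z,yaw_deg) world; print moves from present pose"""
    s=bot.read_state(); T=rot(s["tool_rot"]); p=np.array(s["tool_pos"])
    for x,y,z,yaw in pts:
        a=np.radians(yaw); W=np.array([[np.cos(a),np.sin(a),0],[np.sin(a),-np.cos(a),0],[0,0,-1]])
        print(np.round(1000*T.T@(np.array([x,y,z])-p),1), np.round(R.from_matrix(T.T@W).as_rotvec(),3))
def pol(ang,r,z,ax=AX): # cw angle; tool x radial (outward)
    a=np.radians(ang); return (ax[0]+r*np.cos(a),ax[1]-r*np.sin(a),z,180-ang)
E
python3 - <<'E'
from h import *
print(dial(np.load("top0.npy"),bot.calibration("top"),AX))
s=bot.read_state(); print(s["clock"],s["tool_pos"],s["finger_gap"],s["joints"])
go([pol(202,.058,.13)])
E
```

```text
{'orange': (np.int64(3), np.float64(153.91882064074434)), 'index_top': (np.int64(8), np.float64(20.343982936214804))}
0.1 [0.23950075 0.63090121 0.23063598] 0.08536663286678672 [ 1.17019200e+00  1.16438497e-01  1.44219796e+00 -9.53273610e-06
  1.58399395e+00 -3.78450563e-02]
[-682.7  521.8  101.3] [1.000e-03 1.000e-03 1.592e+00]
```

Call:
apply_moves --plan '[{"x": -39, "y": 30, "z": 0, "rx": 0, "ry": 0, "rz": 0.14, "gripper": 255}, {"x": -78, "y": 60, "z": 0, "rx": 0, "ry": 0, "rz": 0.28, "gripper": 255}, {"x": -117, "y": 90, "z": 0, "rx": 0, "ry": 0, "rz": 0.42, "gripper": 255}, {"x": -156, "y": 120, "z": 0, "rx": 0, "ry": 0, "rz": 0.56, "gripper": 255}, {"x": -195, "y": 150, "z": 0, "rx": 0, "ry": 0, "rz": 0.7, "gripper": 255}, {"x": -234, "y": 180, "z": 0, "rx": 0, "ry": 0, "rz": 0.84, "gripper": 255}, {"x": -273, "y": 210, "z": 0, "rx": 0, "ry": 0, "rz": 0.98, "gripper": 255}, {"x": -312, "y": 240, "z": 0, "rx": 0, "ry": 0, "rz": 1.12, "gripper": 255}]' --newtons 40

```text
clock: 0.9
tool_pos: [0.353, 0.2522, 0.2308]
tool_rot: [0.0, 0.999, 0.041, -0.0]
force: [-0.1, 0.4, -0.6]
finger_gap: 0.0003
```

```bash
python3 - <<'E'
from h import *
go([pol(202,.058,.2)])
E
```

```text
[ 94.8 454.1  31.1] [0.001 0.    0.467]
```

Call:
apply_moves --plan '[{"x": 10, "y": 48, "z": 3, "rx": 0, "ry": 0, "rz": 0.06, "gripper": 255}, {"x": 20, "y": 96, "z": 6, "rx": 0, "ry": 0, "rz": 0.12, "gripper": 255}, {"x": 30, "y": 144, "z": 9, "rx": 0, "ry": 0, "rz": 0.18, "gripper": 255}, {"x": 40, "y": 192, "z": 12, "rx": 0, "ry": 0, "rz": 0.24, "gripper": 255}, {"x": 50, "y": 240, "z": 15, "rx": 0, "ry": 0, "rz": 0.3, "gripper": 255}, {"x": 60, "y": 288, "z": 18, "rx": 0, "ry": 0, "rz": 0.36, "gripper": 255}, {"x": 70, "y": 336, "z": 21, "rx": 0, "ry": 0, "rz": 0.42, "gripper": 255}, {"x": 80, "y": 384, "z": 24, "rx": 0, "ry": 0, "rz": 0.467, "gripper": 255}]'

```text
clock: 1.7
tool_pos: [0.4645, -0.1261, 0.2069]
tool_rot: [0.0, 0.981, -0.192, 0.0]
force: [1.2, 0.8, -0.4]
finger_gap: -0.0001
```

```bash
python3 - <<'E'
from h import *
im=bot.snapshot("wrist"); np.save("w1.npy",im); save("w1.png",im); c=bot.calibration("wrist"); print(bot.read_state()["tool_pos"],c["eye"])
for z,r in ((.058,.101),(.062,.075),(.09,0)): print(z, proj(c,(*AX,z)))
go([pol(202,.058,.12),pol(202,.058,.07)])
E
```

```text
[ 0.46538933 -0.13124212  0.20579981] [ 0.49363563 -0.06234213  0.34885912]
0.058 [351.8663489 214.822842 ]
0.062 [353.10567049 216.42410529]
0.09 [362.71513072 228.8399915 ]
[41.6 48.9 85.9] [ 0.003  0.    -0.008]
[ 41.6  48.7 135.9] [ 0.003  0.    -0.008]
```

View pics/w1.png

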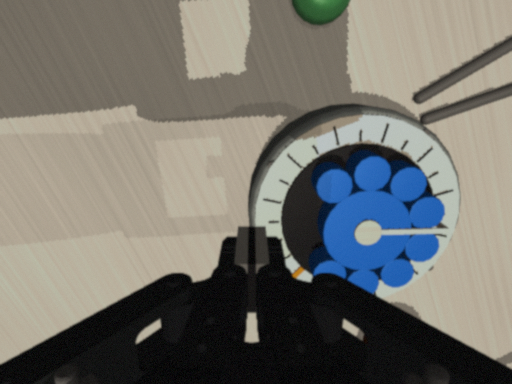

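The wrist view shows the hub cap at (368,232), the index end at (447,231), orange at (297,271) and the notch opening towards the left. The predicted hub is about 3 mm off, which is good enough to enter the 65 mm notch.

Call:
apply_moves --plan '[{"x": 14, "y": 16, "z": 20, "rx": 0, "ry": 0, "rz": 0, "gripper": 255}, {"x": 28, "y": 33, "z": 40, "rx": 0, "ry": 0, "rz": 0, "gripper": 255}, {"x": 41, "y": 48, "z": 65, "rx": 0, "ry": 0, "rz": 0, "gripper": 255}, {"x": 41, "y": 48, "z": 85, "rx": 0, "ry": 0, "rz": 0, "gripper": 255}, {"x": 41, "y": 48, "z": 105, "rx": 0, "ry": 0, "rz": 0, "gripper": 255}, {"x": 41, "y": 48, "z": 125, "rx": 0, "ry": 0, "rz": 0, "gripper": 255}, {"x": 41, "y": 48, "z": 134, "rx": 0, "ry": 0, "rz": 0, "gripper": 255}, {"x": 41, "y": 48, "z": 134, "rx": 0, "ry": 0, "rz": 0, "gripper": 255}]'

```text
clock: 2.55
tool_pos: [0.4842, -0.1913, 0.0708]
tool_rot: [0.001, 0.981, -0.195, -0.001]
force: [-0.3, -0.5, -0.3]
finger_gap: 0.0002
```

```bash
python3 - <<'E'
from h import *
print(bot.read_state()["force"])
go([pol(202+7*i,.058,.071) for i in range(1,9)])
im=bot.snapshot("wrist"); c=bot.calibration("wrist"); np.save("w2.npy",im); save("w2.png",im)
E
```

```text
[-0.31304946 -0.51817906 -0.33843286]
[ 1.7 -6.2 -0.2] [0.003 0.002 0.114]
[  2.9 -13.2  -0.2] [0.003 0.002 0.236]
[  5.  -20.   -0.3] [0.003 0.002 0.358]
[  7.8 -26.4  -0.3] [0.003 0.002 0.48 ]
[ 11.5 -32.5  -0.3] [0.004 0.001 0.603]
[ 15.9 -38.1  -0.3] [0.004 0.001 0.725]
[ 20.9 -43.1  -0.4] [0.004 0.001 0.847]
[ 26.5 -47.5  -0.4] [0.004 0.001 0.969]
```

View pics/w2.png

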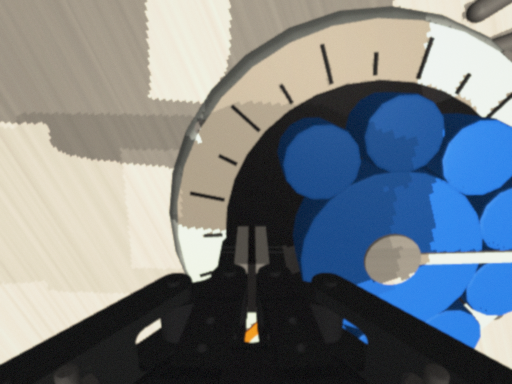

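The finger is in the notch, with the lobe above it at (320,160) and the hub to its right. I start pushing now.

Call:
apply_moves --plan '[{"x": 1.7, "y": -6.2, "z": 0, "rx": 0, "ry": 0, "rz": 0.114, "gripper": 255}, {"x": 2.9, "y": -13.2, "z": 0, "rx": 0, "ry": 0, "rz": 0.236, "gripper": 255}, {"x": 5, "y": -20, "z": 0, "rx": 0, "ry": 0, "rz": 0.358, "gripper": 255}, {"x": 7.8, "y": -26.4, "z": 0, "rx": 0, "ry": 0, "rz": 0.48, "gripper": 255}, {"x": 11.5, "y": -32.5, "z": 0, "rx": 0, "ry": 0, "rz": 0.603, "gripper": 255}, {"x": 15.9, "y": -38.1, "z": 0, "rx": 0, "ry": 0, "rz": 0.725, "gripper": 255}, {"x": 20.9, "y": -43.1, "z": 0, "rx": 0, "ry": 0, "rz": 0.847, "gripper": 255}, {"x": 26.5, "y": -47.5, "z": 0, "rx": 0, "ry": 0, "rz": 0.969, "gripper": 255}]'

```text
clock: 3.4
tool_pos: [0.5277, -0.1574, 0.0731]
tool_rot: [0.001, 0.776, -0.631, 0.0]
force: [-3.0, 2.0, 0.0]
finger_gap: -0.0
```

```bash
python3 - <<'E'
from h import *
s=bot.read_state(); print(s["force"],s["moment"],s["joints"][5])
d=np.array(s["tool_pos"])[:2]-AX; print(np.hypot(*d),np.degrees(np.arctan2(-d[1],d[0]))%360)
go([pol(258+7*i,.058,.071) for i in range(1,9)])
im=bot.snapshot("top"); np.save("t2.npy",im); save("t2.png",cv2.convertScaleAbs(cv2.resize(im[135:235,280:380],(600,600),interpolation=cv2.INTER_CUBIC),alpha=1.7))
E
```

```text
[-2.984102    1.99216746  0.01012483] [0.33946406 0.61587939 0.02588249] 1.031919919319619
0.057926476795836145 258.9452003907651
[ 0.3 -6.1  2.1] [ 0.002 -0.002  0.118]
[  1.6 -13.1   2.1] [ 0.002 -0.002  0.24 ]
[  3.7 -19.9   2.1] [ 0.001 -0.003  0.362]
[  6.6 -26.3   2.1] [ 0.001 -0.003  0.484]
[ 10.3 -32.4   2.1] [ 0.001 -0.003  0.606]
[ 14.6 -37.9   2.1] [ 0.001 -0.003  0.728]
[ 19.7 -42.9   2.1] [ 0.001 -0.003  0.851]
[ 25.3 -47.2   2.1] [ 0.001 -0.003  0.973]
```

View pics/t2.png

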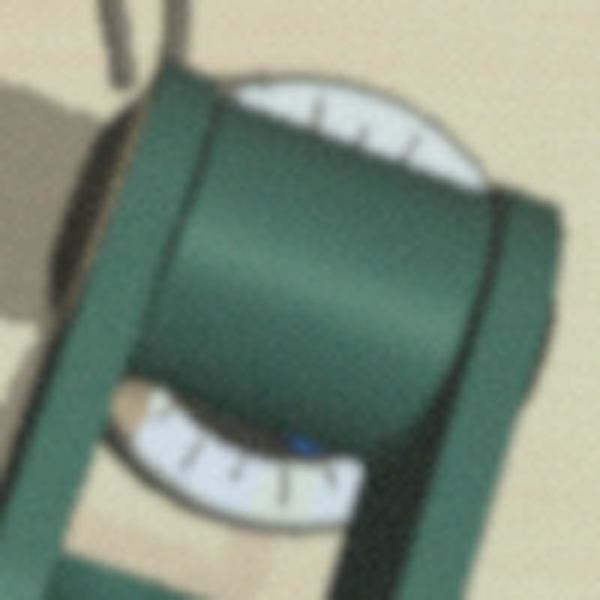

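The arm hides the dial in the top view. The 3.6 N reaction opposes the push, so contact is confirmed. I continue and will check with the wrist camera.

Call:
apply_moves --plan '[{"x": 0.3, "y": -6.1, "z": 2, "rx": 0, "ry": 0, "rz": 0.118, "gripper": 255}, {"x": 1.6, "y": -13.1, "z": 2, "rx": 0, "ry": 0, "rz": 0.24, "gripper": 255}, {"x": 3.7, "y": -19.9, "z": 2, "rx": 0, "ry": 0, "rz": 0.362, "gripper": 255}, {"x": 6.6, "y": -26.3, "z": 2, "rx": 0, "ry": 0, "rz": 0.484, "gripper": 255}, {"x": 10.3, "y": -32.4, "z": 2, "rx": 0, "ry": 0, "rz": 0.606, "gripper": 255}, {"x": 14.6, "y": -37.9, "z": 2, "rx": 0, "ry": 0, "rz": 0.728, "gripper": 255}, {"x": 14.6, "y": -37.9, "z": 2, "rx": 0, "ry": 0, "rz": 0.728, "gripper": 255}, {"x": 14.6, "y": -37.9, "z": 2, "rx": 0, "ry": 0, "rz": 0.728, "gripper": 255}]'

```text
clock: 4.25
tool_pos: [0.5686, -0.1644, 0.0718]
tool_rot: [-0.001, -0.499, 0.867, -0.001]
force: [-0.4, 0.0, 0.1]
finger_gap: 0.0001
```

```bash
python3 - <<'E'
from h import *
s=bot.read_state(); print(s["clock"],s["force"],s["joints"][5])
d=np.array(s["tool_pos"])[:2]-AX; print(np.hypot(*d),np.degrees(np.arctan2(-d[1],d[0]))%360)
im=bot.snapshot("wrist"); np.save("w3.npy",im); save("w3.png",im)
c=bot.calibration("wrist"); print(proj(c,(*AX,.09)))
go([pol(300+5*i,.058,.071) for i in range(1,9)])
E
```

```text
4.25 [-0.40282326  0.01439342  0.05279642] 1.7743215889523103
0.0581340267824901 300.8555383190057
[379.43510169 262.35933328]
[ 0.3 -4.3  0.7] [-0.002 -0.003  0.084]
[ 1.  -9.3  0.7] [-0.002 -0.002  0.172]
[  2.1 -14.3   0.7] [-0.002 -0.002  0.259]
[  3.6 -19.1   0.7] [-0.002 -0.002  0.346]
[  5.5 -23.8   0.7] [-0.002 -0.002  0.433]
[  7.8 -28.3   0.7] [-0.002 -0.002  0.521]
[ 10.5 -32.6   0.8] [-0.002 -0.002  0.608]
[ 13.6 -36.6   0.8] [-0.002 -0.002  0.695]
```

View pics/w3.png

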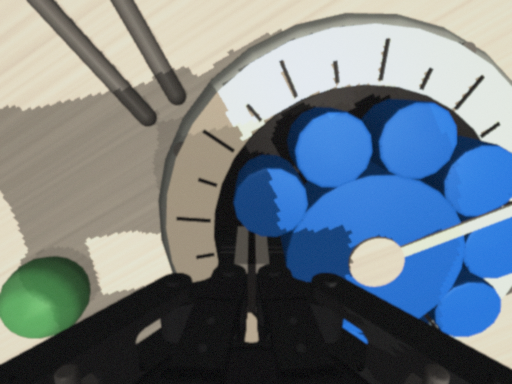

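The lobe at (270,195) rests against the finger. The hub is at (376,261) and the index mark runs toward (508,209).

```bash
cat >> h.py <<'E'
def ang(c,a,b,za,zb):
    v=(ray(c,b,zb)-ray(c,a,za))[:2]; return np.degrees(np.arctan2(-v[1],v[0]))%360
E
python3 - <<'E'
from h import *
c=bot.calibration("wrist"); print("index",ang(c,(376,261),(508,209),.09,.09), ray(c,(376,261),.09))
t=bot.calibration("top"); f=lambda x,y:(280+x/7-.43,135+y/7-.43)
h=ray(t,f(366,347),.09);print(h)
for p,z in (((435,180),.09),((435,180),.062)): print("idx0",ang(t,f(366,347),f(*p),.09,z))
for p in ((435,525),(458,582),(447,553)): 
  v=ray(t,f(*p),.058)[:2]-AX; print("or",np.degrees(np.arctan2(-v[1],v[0])),np.hypot(*v))
E
```

```text
index 95.11797321720748 [ 0.54020626 -0.21324952  0.09      ]
[ 0.54081496 -0.21424525  0.09      ]
idx0 21.35305609472507
idx0 24.503888761868986
or 152.3855230697721 0.07348075453052182
or 153.5383144253455 0.09738431969367259
or 152.86631484234232 0.08534420665917883
```

Call:
apply_moves --plan '[{"x": 0.3, "y": -4.3, "z": 0.7, "rx": 0, "ry": 0, "rz": 0.084, "gripper": 255}, {"x": 1, "y": -9.3, "z": 0.7, "rx": 0, "ry": 0, "rz": 0.172, "gripper": 255}, {"x": 2.1, "y": -14.3, "z": 0.7, "rx": 0, "ry": 0, "rz": 0.259, "gripper": 255}, {"x": 3.6, "y": -19.1, "z": 0.7, "rx": 0, "ry": 0, "rz": 0.346, "gripper": 255}, {"x": 5.5, "y": -23.8, "z": 0.7, "rx": 0, "ry": 0, "rz": 0.433, "gripper": 255}, {"x": 7.8, "y": -28.3, "z": 0.7, "rx": 0, "ry": 0, "rz": 0.521, "gripper": 255}, {"x": 10.5, "y": -32.6, "z": 0.7, "rx": 0, "ry": 0, "rz": 0.608, "gripper": 255}, {"x": 13.6, "y": -36.6, "z": 0.7, "rx": 0, "ry": 0, "rz": 0.695, "gripper": 255}]'

```text
clock: 5.1
tool_pos: [0.5931, -0.1943, 0.0714]
tool_rot: [-0.0, -0.174, 0.985, -0.001]
force: [-3.5, 3.6, 1.2]
finger_gap: 0.0001
```

```bash
python3 - <<'E'
from h import *
s=bot.read_state(); print(s["clock"],s["force"],s["joints"])
d=np.array(s["tool_pos"])[:2]-AX; print(np.hypot(*d),np.degrees(np.arctan2(-d[1],d[0]))%360)
go([pol(a,.058,.071) for a in (343,346,349,351,353,354)])
E
```

```text
5.1 [-3.50686866  3.59960761  1.24382324] [-0.35631081  0.09419202  1.72968596 -0.00253165  1.31705484  2.43644266]
0.05783934208049858 339.7553387031445
[-0.1 -3.3  0.4] [-0.002 -0.001  0.053]
[ 0.2 -6.3  0.5] [-0.002 -0.001  0.105]
[ 0.6 -9.3  0.5] [-0.002 -0.001  0.157]
[  0.9 -11.3   0.5] [-0.002 -0.001  0.192]
[  1.3 -13.3   0.5] [-0.002 -0.001  0.227]
[  1.6 -14.3   0.5] [-0.002 -0.001  0.245]
```

Call:
apply_moves --plan '[{"x": 0, "y": -3.3, "z": 0.5, "rx": 0, "ry": 0, "rz": 0.053, "gripper": 255}, {"x": 0.2, "y": -6.3, "z": 0.5, "rx": 0, "ry": 0, "rz": 0.105, "gripper": 255}, {"x": 0.6, "y": -9.3, "z": 0.5, "rx": 0, "ry": 0, "rz": 0.157, "gripper": 255}, {"x": 0.9, "y": -11.3, "z": 0.5, "rx": 0, "ry": 0, "rz": 0.192, "gripper": 255}, {"x": 1.3, "y": -13.3, "z": 0.5, "rx": 0, "ry": 0, "rz": 0.227, "gripper": 255}, {"x": 1.6, "y": -14.3, "z": 0.5, "rx": 0, "ry": 0, "rz": 0.245, "gripper": 255}, {"x": 1.6, "y": -14.3, "z": 0.5, "rx": 0, "ry": 0, "rz": 0.245, "gripper": 255}, {"x": 1.6, "y": -14.3, "z": 0.5, "rx": 0, "ry": 0, "rz": 0.245, "gripper": 255}]'

```text
clock: 5.9
tool_pos: [0.5964, -0.2082, 0.0711]
tool_rot: [-0.0, -0.053, 0.999, -0.001]
force: [-1.8, 2.5, 0.9]
finger_gap: 0.0002
```

```bash
python3 - <<'E'
from h import *
s=bot.read_state(); print(s["clock"],s["force"])
d=np.array(s["tool_pos"])[:2]-AX; print(np.hypot(*d),np.degrees(np.arctan2(-d[1],d[0]))%360)
c=bot.calibration("wrist"); im=bot.snapshot("wrist"); np.save("w4.npy",im); sd=bot.snapshot("side"); np.save("s4.npy",sd)
cs=bot.calibration("side"); u,v=proj(cs,(*AX,.06)).astype(int); print(u,v)
a=im[150:350,260:512]; b=cv2.resize(sd[v-50:v+50,u-63:u+63],(756,600),interpolation=cv2.INTER_CUBIC)
save("s4.png",cv2.convertScaleAbs(b,alpha=1.2)); save("w4.png",im)
E
```

```text
5.9 [-1.78239872  2.50240721  0.90052662]
0.05791513079879626 353.97997865339227
287 234
```

View pics/w4.png

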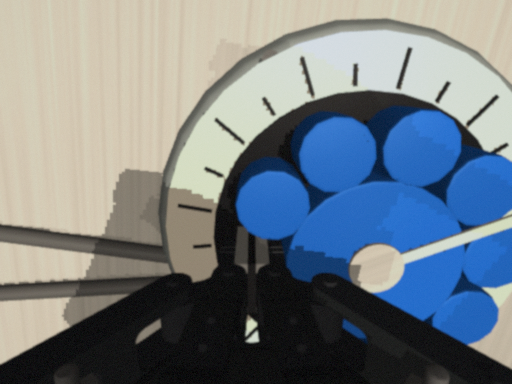

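View pics/s4.png

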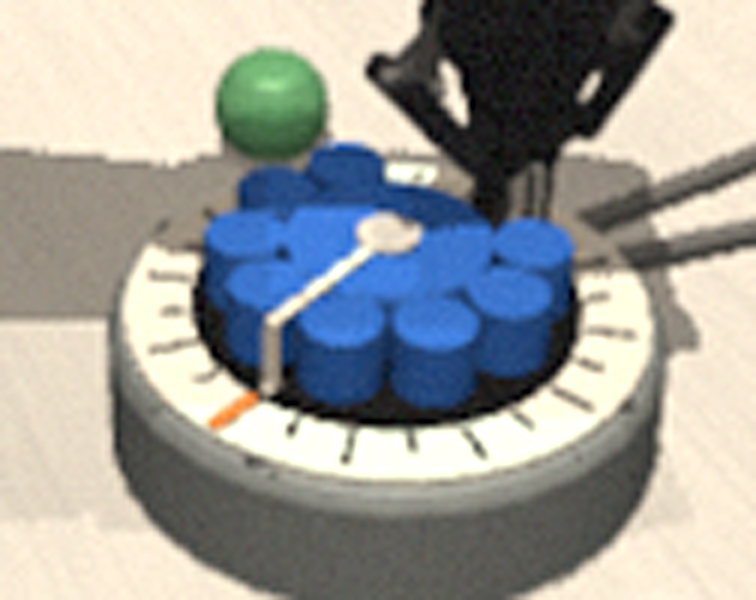

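The side crop shows the index foot at (268,392), just short of the orange inner end at (256,397).

```bash
python3 - <<'E'
from h import *
cs=bot.calibration("side"); f=lambda x,y:(287-63+x/6-.42,234-50+y/6-.42)
A=np.array([.5395,-.214])
print("hub",ray(cs,f(388,235),.09))
for n,p,z in (("idx",(269,391),.062),("or_in",(256,397),.059),("or_out",(213,426),.058),("idxtop",(270,322),.09)):
    q=ray(cs,f(*p),z); v=q[:2]-A; print(n,q,np.degrees(np.arctan2(-v[1],v[0])),np.hypot(*v))
c=bot.calibration("wrist"); print("wrist idx",ang(c,(376,267),(508,220),.09,.09),ray(c,(376,267),.09))
go([pol(a,.058,.071) for a in (355.5,357,358,359)])
E
```

```text
hub [ 0.54189894 -0.21133542  0.09      ]
idx [ 0.47762575 -0.24800434  0.062     ] 151.2080502760212 0.07060253658155208
or_in [ 0.47340245 -0.24595548  0.059     ] 154.1981177040943 0.0734168824331011
or_out [ 0.45337229 -0.25403856  0.058     ] 155.0674921778976 0.09497930821182685
idxtop [ 0.47932478 -0.24439704  0.09      ] 153.19973929444964 0.06741689020787453
wrist idx 150.93196457365656 [ 0.54036596 -0.21241784  0.09      ]
[ 0.  -1.5  0.1] [-0.003 -0.     0.027]
[ 0.1 -3.1  0.1] [-0.003 -0.     0.053]
[ 0.1 -4.1  0.1] [-0.003 -0.     0.071]
[ 0.2 -5.1  0.1] [-0.003 -0.     0.088]
```

About 3° remains. I push 3 mm more, hold, back off and lift.

Call:
apply_moves --plan '[{"x": 0, "y": -1.5, "z": 0, "rx": 0, "ry": 0, "rz": 0.027, "gripper": 255}, {"x": 0, "y": -3.1, "z": 0, "rx": 0, "ry": 0, "rz": 0.053, "gripper": 255}, {"x": 0, "y": -3.1, "z": 0, "rx": 0, "ry": 0, "rz": 0.053, "gripper": 255}, {"x": 0, "y": -3.1, "z": 0, "rx": 0, "ry": 0, "rz": 0.053, "gripper": 255}, {"x": 0, "y": 3, "z": 0, "rx": 0, "ry": 0, "rz": 0.053, "gripper": 255}, {"x": 0, "y": 8, "z": 0, "rx": 0, "ry": 0, "rz": 0.053, "gripper": 255}, {"x": 0, "y": 8, "z": -20, "rx": 0, "ry": 0, "rz": 0.053, "gripper": 255}, {"x": 0, "y": 8, "z": -60, "rx": 0, "ry": 0, "rz": 0.053, "gripper": 255}]'

```text
clock: 6.8
tool_pos: [0.5943, -0.1991, 0.1287]
tool_rot: [-0.002, -0.027, 1.0, -0.0]
force: [0.3, 0.0, -0.7]
finger_gap: -0.0001
```

```bash
python3 - <<'E'
from h import *
sd=bot.snapshot("side"); np.save("s5.npy",sd); u,v=287,234
b=cv2.resize(sd[v-10:v+30,u-63:u-10],(795,600),interpolation=cv2.INTER_CUBIC)
save("s5.png",cv2.convertScaleAbs(b,alpha=1.2))
a=np.radians(-180); go([(.48,-.10,.2,180-360),(.48,.05,.2,90),(.577,.227,.16,90)])
# button by side view
c=bot.calibration("side"); hsv=cv2.cvtColor(sd,cv2.COLOR_RGB2HSV).astype(int); H,S,V=hsv[...,0],hsv[...,1],hsv[...,2]
g=(H>45)&(H<75)&(S>150)&(V>60); g[200:]=0
t=bot.calibration("top"); im=np.load("top0.npy"); hs=cv2.cvtColor(im,cv2.COLOR_RGB2HSV).astype(int)
gt=(hs[...,0]>45)&(hs[...,0]<75)&(hs[...,1]>130)&(hs[...,2]>60); gt[:,:160]=0; gt[:,190:]=0
bs=blobs(g)[0]; bt=blobs(cv2.morphologyEx(gt.astype(np.uint8),cv2.MORPH_CLOSE,np.ones((5,5))))[:3]; print(bs,bt)
for z in (.02,.03,.04,.05,.06): print(z,ray(c,bs[1],z)[:2],ray(t,bt[0][1],z)[:2],ray(t,(274*.64-.2,262*.64-.2),z)[:2])
E
```

```text
[111.2 105.9 -62.8] [-0.005  0.005  0.053]
[103.2 255.7 -63.5] [-0.     0.008  1.624]
[ -2.9 427.5 -23.8] [-0.     0.008  1.624]
(6, array([245.16666667, 170.        ])) [(130, array([174.24615385, 166.91538462]))]
0.02 [0.58892921 0.20976322] [0.58327627 0.2259185 ] [0.58171522 0.22322399]
0.03 [0.58232385 0.19084599] [0.58224996 0.22360668] [0.58070325 0.22093693]
0.04 [0.5757185  0.17192876] [0.58122364 0.22129486] [0.57969128 0.21864988]
0.05 [0.56911314 0.15301152] [0.58019732 0.21898304] [0.57867931 0.21636282]
0.06 [0.56250779 0.13409429] [0.579171   0.21667122] [0.57766734 0.21407576]
```

View pics/s5.png

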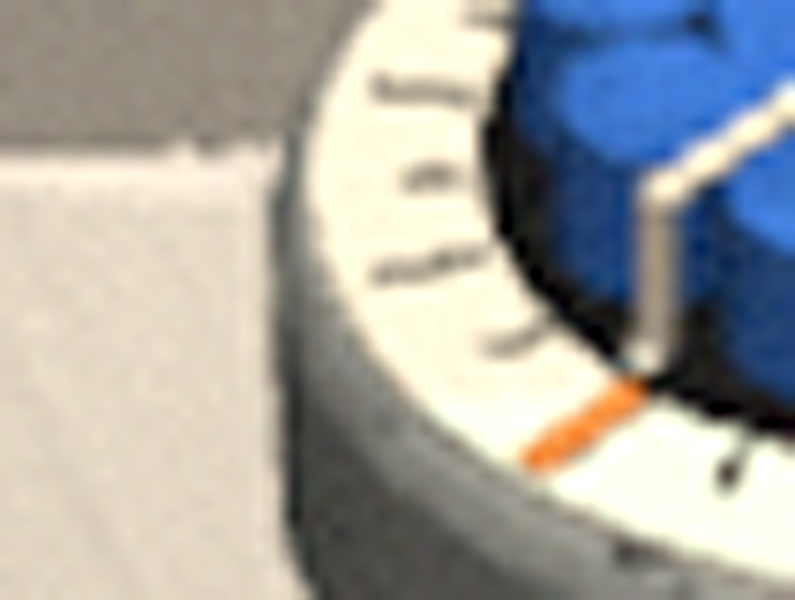

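The index foot meets the orange inner end to within a millimetre or so. Next I go to the button, unwinding joint 6 on the way.

Call:
apply_moves --plan '[{"x": 0, "y": 45, "z": -15, "rx": 0, "ry": 0, "rz": -0.14, "gripper": 255}, {"x": 0, "y": 92, "z": -20, "rx": 0, "ry": 0, "rz": -0.28, "gripper": 255}, {"x": 0, "y": 140, "z": -20, "rx": 0, "ry": 0, "rz": -0.42, "gripper": 255}, {"x": 0, "y": 188, "z": -20, "rx": 0, "ry": 0, "rz": -0.56, "gripper": 255}, {"x": 0, "y": 236, "z": -20, "rx": 0, "ry": 0, "rz": -0.7, "gripper": 255}, {"x": 0, "y": 284, "z": -20, "rx": 0, "ry": 0, "rz": -0.84, "gripper": 255}, {"x": 0, "y": 332, "z": -20, "rx": 0, "ry": 0, "rz": -0.98, "gripper": 255}, {"x": 0, "y": 380, "z": -20, "rx": 0, "ry": 0, "rz": -1.12, "gripper": 255}]'

```text
clock: 7.65
tool_pos: [0.5761, 0.1816, 0.1567]
tool_rot: [0.001, -0.556, 0.831, -0.004]
force: [0.9, -0.5, 0.3]
finger_gap: -0.0
```

```bash
python3 - <<'E'
from h import *
bot.snapshot("wrist"); bot.snapshot("wrist")
s=bot.read_state(); c=bot.calibration("wrist"); im=bot.snapshot("wrist"); print(s["tool_pos"],np.abs(s["qd"]).max())
np.save("w6.npy",im); save("w6.png",im)
hs=cv2.cvtColor(im,cv2.COLOR_RGB2HSV).astype(int)
g=(hs[...,0]>45)&(hs[...,0]<80)&(hs[...,1]>120)&(hs[...,2]>50)
cn,_=cv2.findContours(g.astype(np.uint8),0,1); k=max(cn,key=cv2.contourArea); el=cv2.fitEllipse(k); print(el,cv2.contourArea(k))
for z in (.01,.02,.03,.04,.05):
    e=np.array(c["eye"]); q=ray(c,el[0],z); M=c["mtx"]; print(z,q[:2],"diam",el[1][1]/M[0][0]*(orient(c).T@(q-e))[2])
E
```

```text
[0.5757856  0.18432947 0.15635892] 0.07311423595150224
((203.48196411132812, 180.96664428710938), (38.99813461303711, 40.99579620361328), 117.72917175292969) 1251.0
0.01 [0.58242769 0.22958829] diam 0.03904171551116471
0.02 [0.584543   0.22704466] diam 0.037695897805608246
0.03 [0.58665832 0.22450103] diam 0.03635008010005177
0.04 [0.58877364 0.2219574 ] diam 0.03500426239449529
0.05 [0.59088895 0.21941377] diam 0.03365844468893881
```

View pics/w6.png

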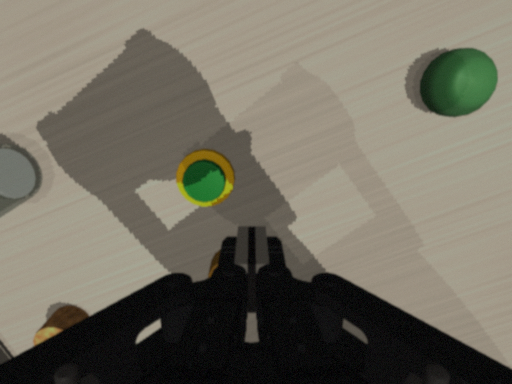

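The wrist view shows the green button at (203,181), clear of the mould, which is hidden behind the fingers at about (215,260). Both views put it at about (0.584, 0.225), low on the bench.

```bash
python3 - <<'E'
from h import *
go([(.584,.225,.06,-113),(.584,.225,.04,-113)]); print(bot.read_state()["joints"][5])
E
```

```text
[-42.9   9.8  96.2] [-0.007 -0.002  0.008]
[-42.9   9.9 116.2] [-0.007 -0.002  0.008]
2.231066999714702
```

Call:
apply_moves --plan '[{"x": -22, "y": 5, "z": 0, "rx": 0, "ry": 0, "rz": 0, "gripper": 255}, {"x": -43, "y": 10, "z": 20, "rx": 0, "ry": 0, "rz": 0, "gripper": 255}, {"x": -43, "y": 10, "z": 50, "rx": 0, "ry": 0, "rz": 0, "gripper": 255}, {"x": -43, "y": 10, "z": 75, "rx": 0, "ry": 0, "rz": 0, "gripper": 255}, {"x": -43, "y": 10, "z": 95, "rx": 0, "ry": 0, "rz": 0, "gripper": 255}, {"x": -43, "y": 10, "z": 105, "rx": 0, "ry": 0, "rz": 0, "gripper": 255}, {"x": -43, "y": 10, "z": 110, "rx": 0, "ry": 0, "rz": 0, "gripper": 255}, {"x": -43, "y": 10, "z": 110, "rx": 0, "ry": 0, "rz": 0, "gripper": 255}]'

```text
clock: 8.6
tool_pos: [0.5841, 0.2248, 0.0463]
tool_rot: [0.001, -0.555, 0.832, -0.003]
force: [-0.2, -0.4, 0.7]
finger_gap: 0.0002
```

Call:
apply_moves --plan '[{"x": 0, "y": 0, "z": 2, "rx": 0, "ry": 0, "rz": 0, "gripper": 255}, {"x": 0, "y": 0, "z": 4, "rx": 0, "ry": 0, "rz": 0, "gripper": 255}, {"x": 0, "y": 0, "z": 6, "rx": 0, "ry": 0, "rz": 0, "gripper": 255}, {"x": 0, "y": 0, "z": 8, "rx": 0, "ry": 0, "rz": 0, "gripper": 255}, {"x": 0, "y": 0, "z": 10, "rx": 0, "ry": 0, "rz": 0, "gripper": 255}, {"x": 0, "y": 0, "z": 12, "rx": 0, "ry": 0, "rz": 0, "gripper": 255}, {"x": 0, "y": 0, "z": 12, "rx": 0, "ry": 0, "rz": 0, "gripper": 255}, {"x": 0, "y": 0, "z": 12, "rx": 0, "ry": 0, "rz": 0, "gripper": 255}]'

```text
clock: 9.4
tool_pos: [0.5841, 0.2247, 0.0343]
tool_rot: [0.001, -0.555, 0.832, -0.003]
force: [0.2, 0.2, 0.2]
finger_gap: -0.0002
```

Call:
apply_moves --plan '[{"x": 0, "y": 0, "z": 1, "rx": 0, "ry": 0, "rz": 0, "gripper": 255}, {"x": 0, "y": 0, "z": 2, "rx": 0, "ry": 0, "rz": 0, "gripper": 255}, {"x": 0, "y": 0, "z": 3, "rx": 0, "ry": 0, "rz": 0, "gripper": 255}, {"x": 0, "y": 0, "z": 4, "rx": 0, "ry": 0, "rz": 0, "gripper": 255}, {"x": 0, "y": 0, "z": 5, "rx": 0, "ry": 0, "rz": 0, "gripper": 255}, {"x": 0, "y": 0, "z": 6, "rx": 0, "ry": 0, "rz": 0, "gripper": 255}, {"x": 0, "y": 0, "z": 6, "rx": 0, "ry": 0, "rz": 0, "gripper": 255}, {"x": 0, "y": 0, "z": 6, "rx": 0, "ry": 0, "rz": 0, "gripper": 255}]'

```text
clock: 10.2
tool_pos: [0.5842, 0.2247, 0.0283]
tool_rot: [0.001, -0.555, 0.832, -0.003]
force: [-0.7, -0.2, -0.2]
finger_gap: 0.0001
```

Call:
apply_moves --plan '[{"x": 0, "y": 0, "z": 1, "rx": 0, "ry": 0, "rz": 0, "gripper": 255}, {"x": 0, "y": 0, "z": 2, "rx": 0, "ry": 0, "rz": 0, "gripper": 255}, {"x": 0, "y": 0, "z": 3, "rx": 0, "ry": 0, "rz": 0, "gripper": 255}, {"x": 0, "y": 0, "z": 4, "rx": 0, "ry": 0, "rz": 0, "gripper": 255}, {"x": 0, "y": 0, "z": 5, "rx": 0, "ry": 0, "rz": 0, "gripper": 255}, {"x": 0, "y": 0, "z": 5, "rx": 0, "ry": 0, "rz": 0, "gripper": 255}, {"x": 0, "y": 0, "z": 5, "rx": 0, "ry": 0, "rz": 0, "gripper": 255}, {"x": 0, "y": 0, "z": 5, "rx": 0, "ry": 0, "rz": 0, "gripper": 255}]'

```text
clock: 11.0
tool_pos: [0.5842, 0.2247, 0.0233]
tool_rot: [0.001, -0.555, 0.832, -0.003]
force: [-0.1, -0.1, 0.2]
finger_gap: 0.0004
```

Call:
apply_moves --plan '[{"x": 0, "y": 0, "z": 1, "rx": 0, "ry": 0, "rz": 0, "gripper": 255}, {"x": 0, "y": 0, "z": 2, "rx": 0, "ry": 0, "rz": 0, "gripper": 255}, {"x": 0, "y": 0, "z": 3, "rx": 0, "ry": 0, "rz": 0, "gripper": 255}, {"x": 0, "y": 0, "z": 4, "rx": 0, "ry": 0, "rz": 0, "gripper": 255}, {"x": 0, "y": 0, "z": 4, "rx": 0, "ry": 0, "rz": 0, "gripper": 255}, {"x": 0, "y": 0, "z": 4, "rx": 0, "ry": 0, "rz": 0, "gripper": 255}, {"x": 0, "y": 0, "z": 4, "rx": 0, "ry": 0, "rz": 0, "gripper": 255}, {"x": 0, "y": 0, "z": 4, "rx": 0, "ry": 0, "rz": 0, "gripper": 255}]'

```text
clock: 11.8
tool_pos: [0.5843, 0.2247, 0.0194]
tool_rot: [0.001, -0.555, 0.832, -0.003]
force: [-0.3, -0.2, 2.3]
finger_gap: 0.0004
```

Contact, at 2.3 N. I press on in small steps.

Call:
apply_moves --plan '[{"x": 0, "y": 0, "z": 1, "rx": 0, "ry": 0, "rz": 0, "gripper": 255}, {"x": 0, "y": 0, "z": 2, "rx": 0, "ry": 0, "rz": 0, "gripper": 255}, {"x": 0, "y": 0, "z": 3, "rx": 0, "ry": 0, "rz": 0, "gripper": 255}, {"x": 0, "y": 0, "z": 4, "rx": 0, "ry": 0, "rz": 0, "gripper": 255}, {"x": 0, "y": 0, "z": 4, "rx": 0, "ry": 0, "rz": 0, "gripper": 255}, {"x": 0, "y": 0, "z": 4, "rx": 0, "ry": 0, "rz": 0, "gripper": 255}, {"x": 0, "y": 0, "z": 4, "rx": 0, "ry": 0, "rz": 0, "gripper": 255}, {"x": 0, "y": 0, "z": 4, "rx": 0, "ry": 0, "rz": 0, "gripper": 255}]'

```text
clock: 12.6
tool_pos: [0.5843, 0.2247, 0.0159]
tool_rot: [0.001, -0.555, 0.832, -0.003]
force: [-4.5, -1.4, 9.7]
finger_gap: 0.0003
```

Call:
apply_moves --plan '[{"x": 0, "y": 0, "z": 1, "rx": 0, "ry": 0, "rz": 0, "gripper": 255}, {"x": 0, "y": 0, "z": 2, "rx": 0, "ry": 0, "rz": 0, "gripper": 255}, {"x": 0, "y": 0, "z": 2, "rx": 0, "ry": 0, "rz": 0, "gripper": 255}, {"x": 0, "y": 0, "z": 2, "rx": 0, "ry": 0, "rz": 0, "gripper": 255}, {"x": 0, "y": 0, "z": 2, "rx": 0, "ry": 0, "rz": 0, "gripper": 255}, {"x": 0, "y": 0, "z": 2, "rx": 0, "ry": 0, "rz": 0, "gripper": 255}, {"x": 0, "y": 0, "z": 2, "rx": 0, "ry": 0, "rz": 0, "gripper": 255}, {"x": 0, "y": 0, "z": 2, "rx": 0, "ry": 0, "rz": 0, "gripper": 255}]'

```text
clock: 13.4
tool_pos: [0.5845, 0.2248, 0.0157]
tool_rot: [0.001, -0.555, 0.832, -0.003]
force: [-11.4, -3.9, 24.4]
finger_gap: -0.0
```

It is bottomed out: 24 N with no further travel, after about 6 mm of spring travel. I lift off.

Call:
apply_moves --plan '[{"x": 0, "y": 0, "z": -5, "rx": 0, "ry": 0, "rz": 0, "gripper": 255}, {"x": 0, "y": 0, "z": -15, "rx": 0, "ry": 0, "rz": 0, "gripper": 255}, {"x": 0, "y": 0, "z": -40, "rx": 0, "ry": 0, "rz": 0, "gripper": 255}, {"x": 0, "y": 0, "z": -80, "rx": 0, "ry": 0, "rz": 0, "gripper": 255}, {"x": 0, "y": 0, "z": -120, "rx": 0, "ry": 0, "rz": 0, "gripper": 255}, {"x": 0, "y": 0, "z": -150, "rx": 0, "ry": 0, "rz": 0, "gripper": 255}, {"x": 0, "y": 0, "z": -150, "rx": 0, "ry": 0, "rz": 0, "gripper": 255}, {"x": 0, "y": 0, "z": -150, "rx": 0, "ry": 0, "rz": 0, "gripper": 255}]'

```text
clock: 14.2
tool_pos: [0.5837, 0.2254, 0.166]
tool_rot: [0.002, -0.555, 0.832, -0.004]
force: [-0.6, -0.5, -1.1]
finger_gap: -0.0001
```

```bash
python3 - <<'E'
from h import *
t=bot.snapshot("top"); sd=bot.snapshot("side"); s=bot.read_state(); print(s["clock"],s["tool_pos"],s["force"])
a=cv2.resize(t[135:235,280:380],(400,400),interpolation=cv2.INTER_CUBIC); a=cv2.convertScaleAbs(a,alpha=1.7)
u,v=287,234
b=cv2.resize(sd[v-50:v+50,u-50:u+50],(400,400),interpolation=cv2.INTER_CUBIC)
d=cv2.resize(sd[80:170,180:340],(355,200)); e=cv2.resize(t[90:320,80:330],(217,200)); 
bot_=np.hstack([d,cv2.convertScaleAbs(e,alpha=1.7),np.zeros((200,228,3),np.uint8)]); save("f.png",np.vstack([np.hstack([a,b]),bot_]))
E
```

```text
14.3 [0.58314512 0.2252576  0.16425977] [ 0.81413694  0.3324299  -1.26306201]
```

View pics/f.png

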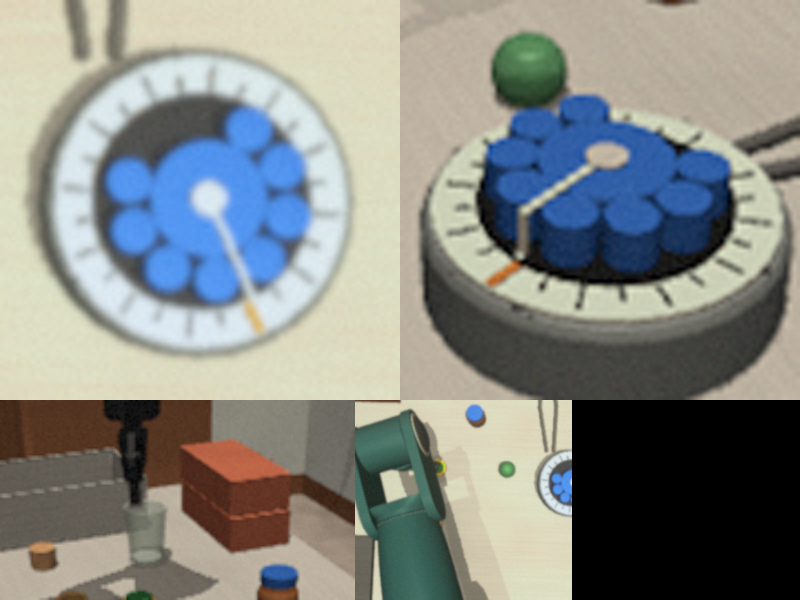

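The top view shows the index running straight into the orange line at (248,308), and the side view agrees. The robot is clear of everything, so I hand in.

```bash
python3 -c "
from rig import bot
print(bot.sign_off())"
```

```text
the job is handed in; nothing more can be done
None
```

I pushed the blue dial about 2.3 rad clockwise with the closed fingers in its notch, onto the orange line. I then pressed the green start button down, lifted clear, and handed the job in at about 14 s.

**Dial:** in the final top and side views the index mark runs into the orange line, within about 1–2 mm by eye.

**Button:** it gave about 6 mm, then stopped hard at 24 N. On release the force fell to about 1 N with the arm 14 cm above the button. I did not measure that it came back up; no final close view of it was taken.

**Other things on the bench:** the jacks, paperweight, jar, tumbler and cork looked in place in the final pictures, by eye only. The mould, paddle and wooden block were barely or not in view, but no move passed at their height.

**Disagreements:** the hub position differed by 2–4 mm between cameras. The side-view estimate of the button's position was poor, so I used the top and wrist views, which agreed to about 5 mm. The first move call was refused as invalid, and nothing moved.

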